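Load, close and start the steam cooker

ROBOT

A 6-joint arm with a two-finger parallel gripper is mounted at the origin on a cart in front of the work surface, level with it; the furniture and walls round the work are solid. World frame = base frame: x ahead of the robot, y to its left, z up, the work surface at z = 0. Lengths are in mm, angles in rad, forces in N, time in s.
With the tool pointing down it reaches from about 275 to 825 mm from the base axis. Payload 4.9 kg.
Tool frame: the origin (TCP) lies at the very end of the fingers, on their centre line; the grasp point (between the pads) lies 19 mm behind it; z points along the fingers, y is the line along which they close (so a half turn about z gives the same grasp; the last joint's range is limited). The gripper opens to 85 mm and grips with 20 to 120 N. Pads are 22 mm wide; open, the fingers measure 114 mm over their backs; the gripper's body (76 mm by 85 mm) begins 54 mm behind the grasp point. The pads swing forward as they close: fully open they stand 13 mm farther back than shut.
Start: joints at [-1.298, 0.326, -0.193, 1.052, 0, 1.437], TCP at [217.633, -505.128, 231.281] pointing down, gripper open.
Joint ranges: [-2.65, 2.65], [-0.97, 1.79], [-1.3, 1.35], [-1.93, 2.1], [-1.47, 1.37], [-3.14, 3.14]. Speed limits (rad/s): [2.57, 2.57, 3.14, 3.14, 3.14, 3.14].

INTERFACE

Orientations are given as [roll, pitch, yaw] about the fixed x, y, z axes, in that order (R = Rz(yaw) Ry(pitch) Rx(roll)).
In Python, from bench import bot gives the robot as it stands. Calls block until the motion is done:
- bot.move_ptp(position, orientation): joint-space move of the TCP to a pose.
- bot.movel(position, rot=None, max_speed=150, threshold=None): straight line of the TCP; rot=None keeps the orientation; max_speed is the mean speed in mm/s. With threshold (N) it stops when the force on the tool has changed by that much, and returns True; else False.
- bot.move_j(angles): joint-space move.
- bot.grip(opening, effort=None): opening from 0.0 (shut) to 1.0 (fully open); effort is the grip in N (None keeps the last); returns when the fingers have stopped.
- bot.dwell(seconds).
- bot.solve_ik(position, orientation): joint angles nearest the present ones, or None.
- bot.get_state(): the state.
- bot.capture(name): name is "side" or "top"; returns the picture (420x560x3 uint8, blue, green, red); there is no depth.
- bot.camera_model(name): a dict with "K" (3x3 intrinsics, pixels), "position" and "rotation" of the camera in the world. Camera axes: x right, y up, looking along -z (the intrinsics and any distortion apply to the point x, -y, -z); pixel columns grow to the right and rows downward; lengths in mm; the calibration is good to about 2 mm. A picture is of the moment at which its call begins. camera_model takes no time and is no camera call.
A pose or a line that the arm cannot do raises bot.IKError and nothing moves.
- bot.sign_off(): hands the job in; it is judged then, once.
The state is a dict: "t": time; "qpos": joint angles; "joint_velocities": joint speeds; "effort": joint torques, N m; "tcp_pos": TCP position; "orientation": TCP orientation; "contact_force": force on the tool from outside, world axes, zero at the start; "wrist_torque": the same for the moment, N m; "opening": opening from 0.0 (shut) to 1.0 (fully open); "gripper_force": force on a finger pad.
Only numpy, scipy, OpenCV 4.12 (cv2) and the standard library are available. Lean on these libraries where they do the work, as an engineer would, in place of code of your own. Each camera call takes 0.05 s, during which the arm holds its last target. There are 200 camera calls.

TASK

Steam the lemons for marmalade: open the cooker, put in its well every lemon that lies on the worktop, and refit the lid with its tongue hooked under the lip at the back and its front lowered until it lies flat. Then, with the lid on, turn the start knob clockwise fully to its stop, hold it there for a moment and let go so that it springs back. Leave the garlic, the onion and the jam jar beside them where they are.

Things in the scene. Friction and masses are not known exactly. Their poses are not given: they have to be found in the camera images.
- cooker: Steam cooker, steel with a black top, 240 (x) x 340 (y) x 125 mm, fixed. Origin: centre of its underside; z up, x to its back, y to its left seen from the front. Left part: the open well. Right part, y -170..-40 mm: control deck with the start knob, top at z 125 mm. Behind the well stands a black hinge bracket, y -6..126 mm, up to z 148 mm, whose lip overhangs towards the front.
- lip_edge (a point): Middle of the lower front edge of the bracket's lip, at cooker x 86, y 60, z 138 mm; axes as the cooker's. The slot under the lip is 13 mm high (rim z 125 to 138 mm), closed behind at cooker x 102 mm and at the sides at y 3 and 117 mm. The lip is 10 mm thick.
- well_centre (a point): Centre of the well's floor, at cooker x -14, y 60, z 25 mm; axes as the cooker's. The well measures 160 (x) x 170 (y) mm inside and is 100 mm deep, up to the rim at z 125 mm on which the lid rests.
- lid: The cooker's loose lid, 0.27 to 0.53 kg: glass in a black frame, 183 (x) x 200 (y) x 10 mm. Origin: centre of the frame's underside; z up, x to its back edge. It starts fitted: origin at cooker x -15.5, y 60, z 125 mm, axes as the cooker's. Laid on the worktop it rests on its plug rim, origin 8 mm up.
- lid_handle (a point): Centre of the lid's handle, a straight black bar along the lid's y, 110 long, 14 wide (x) and 12 mm high, on two posts 94 mm apart, at lid x 0, y 0, z 36 mm; 20 mm free below the bar. Grasp it across x, from above.
- lid_tongue (a point): Middle of the rear tip of the lid's steel tongue, on its underside: lid x 113.5, y 0, z 0 mm. The tongue is 100 mm wide, 6 mm thick (z 0..6) and sticks out 22 mm from the back edge; fitted, 12 mm of it are under the lip, tip at cooker x 98 mm. Slide it out or in with the lid's front raised 0.2 to 0.3 rad.
- lid_front (a point): Middle of the lid's front edge, on its underside: lid x -91.5, y 0, z 0 mm. Under the lid a plug rim (x -74..78, y -80..80 mm) stands 8 mm down and drops into the well with 4 to 5 mm of play on each side, so the lid cannot be slid in level.
- start_knob (a joint): Angle of the start knob (rad): 0 at rest, growing clockwise seen from above to a hard stop at 1.2. A spring always pulls it back to 0 (0.06 Nm at rest, 0.2 Nm at the stop).
- knob_grip (a point): Middle of the knob's grip, on its vertical axis at cooker x -35, y -105, z 149.5 mm. The grip is a black bar 42 long, 14 wide and 24 mm high (z 135.5..159.5 over the worktop) on a disc of 48 mm; it lies along x of this point, which at rest is the cooker's x (white line to the back), and turns with the knob.
- lemon0: A yellow lemon lying on the worktop, 67 x 54 x 54 mm, 0.06 to 0.12 kg, long along its x. It may roll; its centre is 27 mm above its origin along its own z. May be absent.
- lemon1: A yellow lemon lying on the worktop, 67 x 54 x 54 mm, 0.06 to 0.12 kg, long along its x. It may roll; its centre is 27 mm above its origin along its own z. May be absent.
- lemon2: A yellow lemon lying on the worktop, 67 x 54 x 54 mm, 0.06 to 0.12 kg, long along its x. It may roll; its centre is 27 mm above its origin along its own z. May be absent.
- lemon3: A yellow lemon lying on the worktop, 67 x 54 x 54 mm, 0.06 to 0.12 kg, long along its x. It may roll; its centre is 27 mm above its origin along its own z. May be absent.
- lemon0_c (a point): Centre of lemon0; its axes are the lemon's.
- lemon1_c (a point): Centre of lemon1; its axes are the lemon's.
- lemon2_c (a point): Centre of lemon2; its axes are the lemon's.
- lemon3_c (a point): Centre of lemon3; its axes are the lemon's.
- garlic: A white garlic bulb, 48 x 50 x 51 mm, to be left where it is. Origin: centre of its underside.
- onion: A brown onion, 78 x 79 x 85 mm, to be left where it is. Origin: centre of its underside.
- rolling_pin: A wooden rolling pin, 420 long (its x) x 58 x 58 mm, lying still behind the lemons. Origin: centre of its underside.
- jam_jar: A closed glass jam jar with a yellow cap, 71 x 71 x 110 mm, near the garlic and the onion, to be left where it is. Origin: centre of its underside.

How it is judged:
By the outcome, as a careful person would: the job done as asked, in the order asked, and still so for the second after the job is handed in, with the robot touching nothing.
Of lemon0, lemon1, lemon2, lemon3 only 3 to 4 are there at a start; the rules pass over those that are not, and their reading is None.
At some moment in a run one of lemon0, lemon1, lemon2, lemon3 may be knocked a few centimetres aside while the robot is not near it.
Once in a run the grip may slacken for a moment while it holds something.
It also fails if it takes over 192 s, if anything falls off the work surface, if the arm or the gripper's body presses on something with over 40 N, if the wrist force passes 120 N, or if a joint passes its speed limit or range.

## Working session

There is one attempt and no reset: what is moved stays moved. The work goes in short steps, each a Python script; the robot and the scene stay as the last script left them, time stands still between calls to the robot, and variables do not carry over. Pictures are saved under pics/ and viewed, at most 14 in all, crops included, and the job is handed in when it is done.

```bash
mkdir -p pics; ls
python3 - <<'E'
from bench import bot
import cv2,numpy as np
for n in("side","top"):
    cv2.imwrite(f"pics/{n}0.png",bot.capture(n)); m=bot.camera_model(n)
    print(n,{k:np.round(v,4).tolist() if not isinstance(v,str) else v for k,v in m.items()})
s=bot.get_state(); print(s)
E
```

```text
bench.py
pics
side {'K': [[416.7193, 0.0, 285.9119], [0.0, 416.7193, 212.3813], [0.0, 0.0, 1.0]], 'position': [229.1667, 892.27, 732.689], 'rotation': [0.9664, -0.0157, -2.7518]}
top {'K': [[453.0495, 0.0, 279.8562], [0.0, 453.0495, 207.5241], [0.0, 0.0, 1.0]], 'position': [307.12, 58.4661, 1206.8433], 'rotation': [0.2106, 0.0006, -1.5465]}
{'t': 0.1, 'qpos': array([-1.29820321e+00,  3.26880175e-01, -1.93449904e-01,  1.05201806e+00,
       -2.88494952e-06,  1.43661209e+00]), 'joint_velocities': array([ 0.00043002, -0.00371326,  0.00267548, -0.0011804 , -0.00197017,
        0.0009391 ]), 'effort': array([ 7.63110183e-04, -4.44239724e+01,  2.63037765e+01,  7.90373830e-03,
       -1.47381061e-04, -3.67221666e-07]), 'tcp_pos': array([ 217.4874425 , -504.61670546,  230.58737577]), 'orientation': array([-3.14005441e+00, -2.04745197e-04,  4.06777206e-01]), 'contact_force': array([0.57463773, 0.37495445, 0.6815652 ]), 'wrist_torque': array([ 0.00258304, -0.01406423, -0.01992907]), 'gripper_force': 0.0, 'opening': 1.0010261622259076}
```

View pics/side0.png

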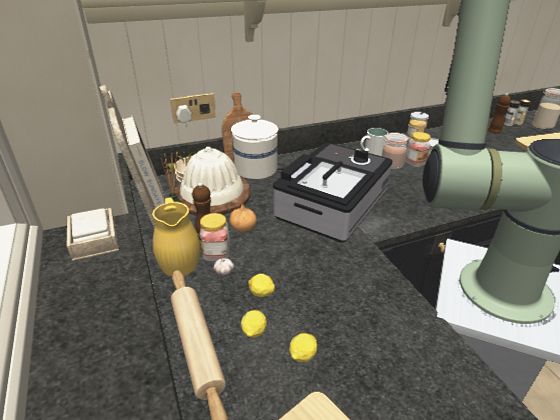

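View pics/top0.png

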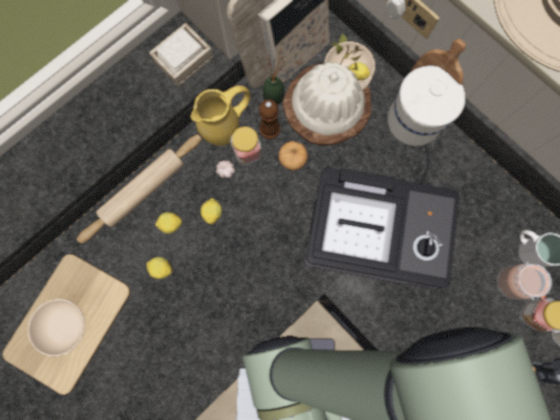

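The side view shows three lemons at (262,285), (254,323) and (303,347), with the cooker at about (330,185). In the top view the lemons are at (168,222), (211,211) and (159,268), the cooker is at (385,228), and the knob is at (428,245). Next I'll zoom in on the cooker.

```bash
cat > h.py <<'E'
import numpy as np, cv2
from scipy.spatial.transform import Rotation as Ro
from bench import bot
def ray(n,uv):
    m=bot.camera_model(n); K=np.array(m["K"]); d=np.linalg.solve(K,[uv[0],uv[1],1.]); d=d*[1,-1,-1]
    r=np.asarray(m["rotation"]); R=Ro.from_euler("xyz",r).as_matrix() if r.ndim==1 else r
    d=R@d; return np.array(m["position"]),d/np.linalg.norm(d)
def onz(n,uv,z):
    p,d=ray(n,uv); return p+d*(z-p[2])/d[2]
def proj(n,P):
    m=bot.camera_model(n); q=Ro.from_euler("xyz",m["rotation"]).as_matrix().T@(np.asarray(P,float)-m["position"])
    q=np.array(m["K"])@(q*[1,-1,-1]); return q[:2]/q[2]
def tri(a,b):
    p,d=ray("top",a);q,e=ray("side",b)
    s=np.linalg.lstsq(np.c_[d,-e],q-p,rcond=None)[0]; x,y=p+s[0]*d,q+s[1]*e
    return (x+y)/2,np.linalg.norm(x-y)
E
python3 - <<'E'
import cv2
from h import *
t=cv2.imread("pics/top0.png");s=cv2.imread("pics/side0.png")
cv2.imwrite("pics/tc.png",cv2.resize(t[160:295,300:470],(765,608)[:2] if 0 else (748,594),interpolation=cv2.INTER_CUBIC)) #4.4x
cv2.imwrite("pics/sc.png",cv2.resize(s[130:240,265:405],(750,589),interpolation=cv2.INTER_CUBIC)) #5.357x
for n,im in(("top",t),("side",s)):
    h=cv2.cvtColor(im,cv2.COLOR_BGR2HSV); m=cv2.inRange(h,(24,150,110),(34,255,255))
    c,_=cv2.findContours(m,cv2.RETR_EXTERNAL,cv2.CHAIN_APPROX_NONE)
    for k in c:
        if cv2.contourArea(k)>60:
            M=cv2.moments(k); u=(M["m10"]/M["m00"],M["m01"]/M["m00"])
            print(n,np.round(u,1),cv2.contourArea(k),cv2.minAreaRect(k)[1:],np.round(onz(n,u,27),0))
E
```

```text
side [303.  348.8] 467.0 ((28.0, 26.0), 90.0) [391. 378.  27.]
side [254.2 325.2] 373.0 ((22.298734664916992, 26.57052230834961), 19.98310661315918) [508. 363.  27.]
side [261.2 286.4] 333.5 ((23.070459365844727, 22.450284957885742), 60.2551155090332) [544. 251.  27.]
```

View pics/tc.png

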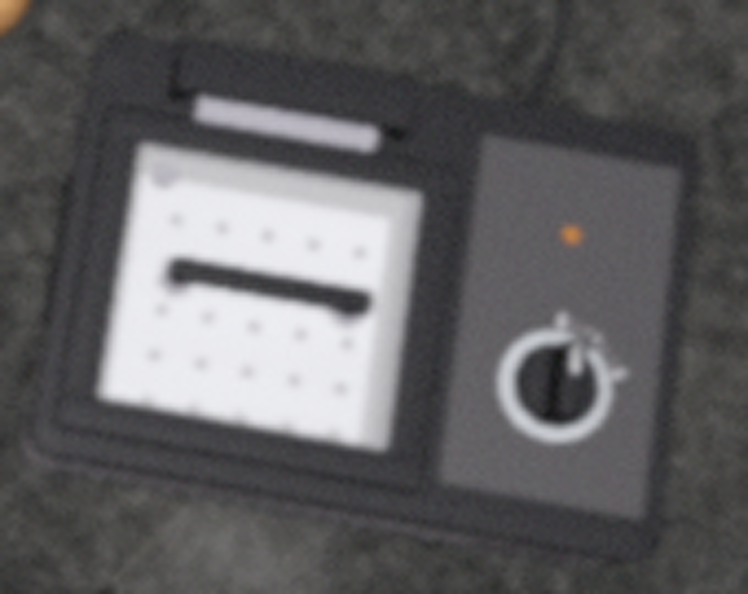

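View pics/sc.png

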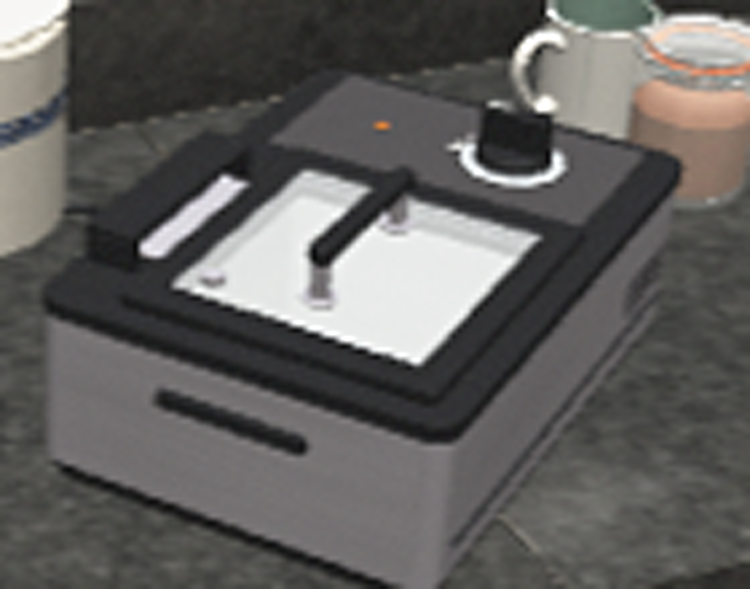

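Run:
```python
from h import *
T=lambda p:((p[0]+.5)/4.4-.5+300,(p[1]+.5)/4.4-.5+160)
S=lambda p:((p[0]+.5)/5.357-.5+265,(p[1]+.5)/5.357-.5+130)
F=dict(lamp=((571,235),(381,126)),hL=((167,269),(317,252)),hR=((370,301),(405,176)),disc=((555,385),(516,165)),
dBL=((482,135),(275,147)),dBR=((682,170),(345,77)),dFR=((645,520),(648,153)),dFL=((440,482),(582,225)),
gBL=((137,145),(170,288)),gBR=((422,190),(303,170)),gFR=((388,450),(543,238)),gFL=((97,400),(422,365)))
P={}
for k,(a,b) in F.items():
    p,e=tri(T(a),S(b)); P[k]=p; print(k,np.round(p,1),round(e,1))
g=lambda *k:np.mean([P[i] for i in k],0)
for a,b in(("hR","hL"),("dBR","dBL"),("dFR","dFL"),("gBR","gBL"),("gFR","gFL")):
    d=P[b]-P[a]; print(a,b,"yaw",np.arctan2(-d[0],d[1]),"len",np.linalg.norm(d))
for b,a in(("dBR","dFR"),("dBL","dFL"),("gBR","gFR"),("gBL","gFL")):
    d=P[b]-P[a]; print(a,b,"yaw",np.arctan2(d[1],d[0]),"len",np.linalg.norm(d))
for n in("top","side"):
    im=cv2.imread(f"pics/{n}0.png")
    h=cv2.cvtColor(im,cv2.COLOR_BGR2HSV)
    if n=="top": print(h[222,168],h[211,211])
    m=cv2.inRange(h,(22,140,70),(36,255,255))
    for k in cv2.findContours(m,cv2.RETR_EXTERNAL,cv2.CHAIN_APPROX_NONE)[0]:
        if cv2.contourArea(k)>60:
            M=cv2.moments(k); u=(M["m10"]/M["m00"],M["m01"]/M["m00"]); x=onz(n,u,27); r=cv2.fitEllipse(k)
            print(n,np.round(u,1),cv2.contourArea(k),np.round(r[1],1),round(r[2]),np.round(x,0))
```

```text
lamp [ 533.5 -298.8  127.2] 1.2
hL [502.1 -70.8 166.2] 1.9
hR [ 487.5 -179.4  160.9] 0.0
disc [ 448.8 -287.4  124.7] 1.9
dBL [ 587.7 -253.   123.9] 3.8
dBR [ 574.6 -363.5  123.1] 4.5
dFR [ 378.4 -331.9  126.1] 1.0
dFL [ 394.9 -221.7  129.8] 0.6
gBL [577.3 -58.4 133.7] 1.1
gBR [ 555.9 -216.   132.3] 1.3
gFR [ 410.9 -193.7  132.4] 1.1
gFL [434.6 -36.9 135.1] 0.6
hR hL yaw -0.13391197124703655 len 109.69786194568275
dBR dBL yaw -0.117840127939944 len 111.3338766807221
dFR dFL yaw -0.14864934791607678 len 111.46589763695623
gBR gBL yaw -0.1351366610307325 len 159.00293548384656
gFR gFL yaw -0.1497469733735994 len 158.59293552104307
dFR dBR yaw -0.15988601734222943 len 198.70713173545357
dFL dBL yaw -0.16073161860607663 len 195.34554808473226
gFR gBR yaw -0.1525786392159737 len 146.63086983761787
gFL gBL yaw -0.14977104146814785 len 144.3149452870596
[ 26 133 220] [ 27 130 216]
top [160.8 269.5] 171.5 [16.8 22.1] 102 [388. 369.  27.]
top [170.2 223.5] 177.0 [16.3 21.7] 82 [509. 354.  27.]
top [209.7 217.3] 104.5 [10.3 17.7] 105 [528. 251.  27.]
top [216.3 135.8] 79.5 [11.9 13.8] 78 [757. 245.  27.]
top [360.9  72.2] 75.5 [11.2 16.9] 130 [ 958. -156.   27.]
side [303.  347.1] 592.5 [25.9 29.2] 28 [392. 374.  27.]
side [253.4 323.1] 495.0 [23.6 26.8] 18 [512. 358.  27.]
side [261.1 285.1] 427.5 [21.8 25.2] 105 [546. 248.  27.]
side [214.4 220.7] 150.0 [11.9 19.8] 80 [780.  65.  27.]
side [178.1 240.2] 1695.5 [39.3 66.9] 176 [824. 182.  27.]
side [420.8 135.2] 69.0 [ 5.7 16.1] 97 [ 310. -798.   27.]
```

```bash
cat >> h.py <<'E'
def lemons(imgs=None,lo=95):
    """yellow blobs -> (centre, gap, long-axis yaw) from both views, centre height 27 checked"""
    out={}
    for n in("top","side"):
        im=(imgs or {}).get(n); im=bot.capture(n) if im is None else im
        h=cv2.cvtColor(im,cv2.COLOR_BGR2HSV); m=cv2.inRange(h,(20,lo if n=="top" else 120,70),(38,255,255))
        L=[]
        for k in cv2.findContours(cv2.morphologyEx(m,cv2.MORPH_CLOSE,np.ones((3,3))),cv2.RETR_EXTERNAL,cv2.CHAIN_APPROX_NONE)[0]:
            a=cv2.contourArea(k)
            if 100<a<900:
                (c,s,ang)=cv2.fitEllipse(k)
                v=np.array([-np.sin(np.radians(ang)),np.cos(np.radians(ang))])
                d=(onz(n,c+8*v,27)-onz(n,c-8*v,27))
                L.append((c,a,s,np.arctan2(d[1],d[0])%np.pi,onz(n,c,27)))
        out[n]=L
    res=[]
    for t in out["top"]:
        for s in out["side"]:
            p,e=tri(t[0],s[0])
            if e<12 and 12<p[2]<45: res.append((p,e,t[3],t[2],t[1],s[1]))
    return res
def show(R):
    for p,e,y,s,a,b in R: print("lemon",np.round(p,1),"gap",round(e,1),"yaw",round(y,2),np.round(s,1),a,b)
E
python3 - <<'E'
from h import *
from scipy.optimize import least_squares
lid=np.array([[0,0],[73,79.5],[73,-79.5],[-73,-79.5],[-73,79.5],[-19.5,-165]])
w=np.array([[494.8,-125.1],[577.3,-58.4],[555.9,-216],[410.9,-193.7],[434.6,-36.9],[448.8,-287.4]])
f=lambda v:((Ro.from_euler("z",v[2]).as_matrix()[:2,:2]@lid.T).T+v[:2]-w).ravel()
r=least_squares(f,[494,-125,-.145]);print(r.x,np.round(r.fun,1))
show(lemons({n:cv2.imread(f"pics/{n}0.png") for n in("top","side")}))
for p in((380,240),(430,310),(490,400)): print("edge side",np.round(onz("side",p,0)))
for p in((320,303),(262,350),(205,410)): print("edge top",np.round(onz("top",p,0)))
for nm,a,b in(("garlic",(225,169),(223,267)),("onion",(293,155),(243,218)),("jarcap",(245,144),(213,226))): print(nm,np.round(tri(a,b)[0]))
x,y,z=r.x
for yw in(z+np.pi/2,z-np.pi/2):
    for R in(0,.27):
        o=(Ro.from_euler("zy",[z,R])*Ro.from_euler("zx",[yw-z,np.pi])).as_euler("xyz")
        for p in((x,y,240),(x,y,142),(385,135,60)): print(round(yw,2),R,p[2],bot.solve_ik(p,o))
E
```

```text
[ 4.94393330e+02 -1.26216704e+02 -1.50759309e-01] [-0.4 -1.1  1.2 -0.2 -1.3  0.2 -0.6 -0.2 -0.4  0.2  1.5  1. ]
lemon [392.5 375.2  28.4] gap 0.2 yaw 1.35 [20.9 25.2] 409.0 609.0
lemon [512.  359.4  28.4] gap 0.7 yaw 1.71 [20.2 25. ] 392.5 514.0
lemon [545.4 248.9  28.6] gap 0.3 yaw 3.04 [20.5 24.6] 390.0 440.0
edge side [324. -73.   0.]
edge side [163. 142.   0.]
edge side [ 32. 329.   0.]
edge top [313. -45.   0.]
edge top [192. 102.   0.]
edge top [ 46. 239.   0.]
garlic [666. 218.  17.]
onion [703.  33.  38.]
jarcap [717. 161.  90.]
1.42 0 240 [-0.39470486  0.24680714 -0.2793908   1.04459838  0.         -1.81474188]
1.42 0 142 [-0.39470486  0.33482038 -0.42800361  0.80797234  0.         -1.81474188]
1.42 0 60 [ 0.15586034  0.28925926 -0.77328323  0.50825384  0.         -1.26417668]
1.42 0.27 240 [-0.34121803  0.45822412 -0.00894887  1.35874285 -0.08937666 -1.74978443]
1.42 0.27 142 [-0.34121803  0.53303241 -0.14875776  1.14412567 -0.08937666 -1.74978443]
1.42 0.27 60 [ 0.1296955   0.47201128 -0.51673314  0.84989158  0.03450381 -1.29499054]
-1.72 0 240 [-0.39470486  0.24680714 -0.2793908   1.04459838  0.          1.32685078]
-1.72 0 142 [-0.39470486  0.33482038 -0.42800361  0.80797234  0.          1.32685078]
-1.72 0 60 [ 0.15586034  0.28925926 -0.77328323  0.50825384  0.          1.87741598]
-1.72 0.27 240 [-0.34121803  0.45822412 -0.00894887  1.35874285 -0.08937666  1.39180822]
-1.72 0.27 142 [-0.34121803  0.53303241 -0.14875776  1.14412567 -0.08937666  1.39180822]
-1.72 0.27 60 [ 0.1296955   0.47201128 -0.51673314  0.84989158  0.03450381  1.84660212]
```

```bash
cat >> h.py <<'E'
Y=-0.1508; L0=np.array([494.4,-126.2,125.]); Rz=Ro.from_euler("z",Y)
def ck(x,y,z): return L0-Rz.apply([-15.5,60,125])+Rz.apply([x,y,z])   # cooker -> world
REL=Ro.from_euler("zx",[-np.pi/2,np.pi]); G=np.array([0,0,17.])      # tool in lid frame (TCP 17 above underside)
def lidpose(tip,th,yaw=Y,rel=REL,g=G):
    """tcp pose for tongue tip (world), front raised th"""
    R=Ro.from_euler("zy",[yaw,th]); return np.asarray(tip)+R.apply(g-[113.5,0,0]),(R*rel).as_euler("xyz")
def golid(tip,th,v=80,**k):
    th_=k.pop("threshold",None); p,o=lidpose(tip,th,**k); return bot.movel(p,o,max_speed=v,threshold=th_)
def st(s=""):
    a=bot.get_state(); print(s,"t",round(a["t"],1),"tcp",np.round(a["tcp_pos"],1),"F",np.round(a["contact_force"],1),"T",np.round(a["wrist_torque"],2),"op",round(a["opening"],3),"gf",round(a["gripper_force"],1))
def snap(n,f,crop=None,k=1):
    im=bot.capture(n)
    cv2.imwrite("pics/r_"+f,im)
    if crop: a,b,c,d=crop; im=cv2.resize(im[b:d,a:c],None,fx=k,fy=k,interpolation=cv2.INTER_CUBIC)
    cv2.imwrite("pics/"+f,im)
E
python3 - <<'E'
from h import *
p,o=lidpose(ck(98,60,125),0); print(p,o)
bot.move_ptp(p+[0,0,95],o); st()
print(bot.movel(p,o,max_speed=100,threshold=12)); st("down")
bot.grip(0,100); st("grip")
for i in range(1,7): golid(ck(98,60,125+i/3),.27*i/6,v=40)
st("tilt")
snap("side","s1.png",(230,100,450,260),3.5)
E
```

```text
[ 494.4 -126.2  142. ] [3.14159265 0.         1.41999633]
 t 1.8 tcp [ 494.3 -127.   237. ] F [-0.7 -0.6  0. ] T [-0.05 -0.04 -0.01] op 0.997 gf 0.0
False
down t 2.9 tcp [ 494.9 -126.4  142.6] F [0.  0.2 0. ] T [-0.01 -0.01  0.02] op 0.995 gf 0.0
grip t 3.6 tcp [ 494.6 -126.2  142.4] F [-0.1  0.6  4.7] T [ 0.12  0.18 -0.03] op 0.141 gf 98.0
tilt t 5.3 tcp [ 503.1 -126.2  172.9] F [ 0.4  0.4 -1.6] T [ 0.01 -0.58 -0.04] op 0.139 gf 97.7
```

View pics/s1.png

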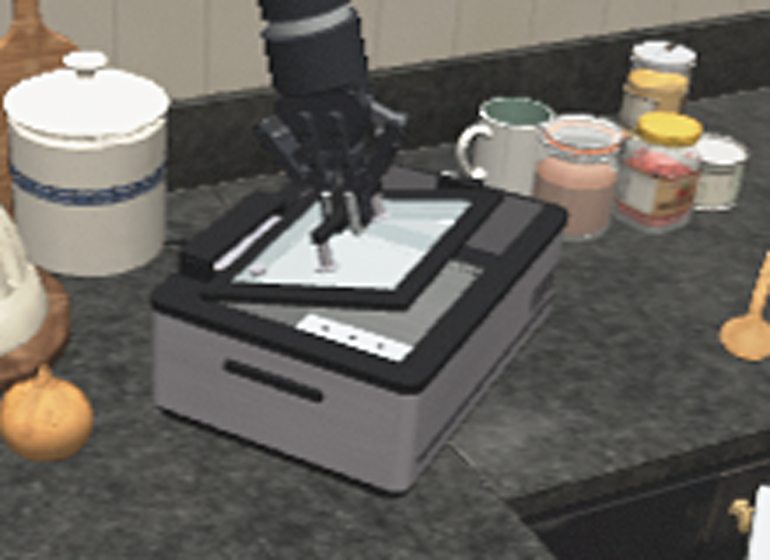

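The lid is in the gripper with its front raised, at crop (400,300), and the tongue is still at the lip. I'll slide it out and carry it to the free worktop.

Run:
```python
from h import *
golid(ck(82,60,128),.27,v=50); st("mid")
golid(ck(68,60,131),.27,v=50); st("out")
golid(ck(60,60,220),.27,v=120); golid(ck(60,60,235),0,v=100); st("up")
C=np.array([385,135,0.]); t=C+Rz.apply([113.5,0,0])
golid(t+[0,0,200],0,v=200)
golid(t+[0,0,30],0,v=150); print(golid(t+[0,0,4],0,v=30,threshold=6)); st("down")
s=bot.get_state(); print(s["tcp_pos"],s["orientation"])
bot.grip(.6); st("rel"); bot.movel(s["tcp_pos"]+[0,0,150],max_speed=200)
bot.move_ptp([450,0,330],s["orientation"])
R=lemons(); show(R)
snap("top","t2.png"); snap("side","s2.png")
```

```text
mid t 5.8 tcp [ 486.9 -123.8  174.5] F [ 0.1 -1.  -3. ] T [-0.01 -0.42 -0.01] op 0.139 gf 97.6
out t 6.2 tcp [ 473.2 -121.7  177.5] F [-0.5  0.  -3.4] T [ 0.02 -0.39  0.  ] op 0.144 gf 97.6
up t 7.5 tcp [ 455.3 -120.2  251.7] F [-0.4 -0.7 -1.8] T [ 0.   -0.01  0.03] op 0.141 gf 99.3
True
down t 11.0 tcp [384.8 135.   25.4] F [-0.9 -0.4  5.9] T [-0.03  0.19 -0.03] op 0.141 gf 100.5
[384.76309316 134.96262546  25.38823472] [-3.14098788e+00  2.03954691e-04  1.41999559e+00]
rel t 11.5 tcp [383.9 134.8  25. ] F [ 0.1 -0.3  0.5] T [-0.02 -0.02  0.01] op 0.602 gf 0.0
lemon [392.4 375.2  28.4] gap 0.1 yaw 1.33 [20.9 25.1] 409.0 608.0
lemon [512.  359.4  28.4] gap 0.6 yaw 1.72 [20.3 25. ] 393.0 514.0
lemon [545.3 249.1  28.8] gap 0.2 yaw 3.05 [20.5 24.6] 389.5 440.0
```

View pics/t2.png

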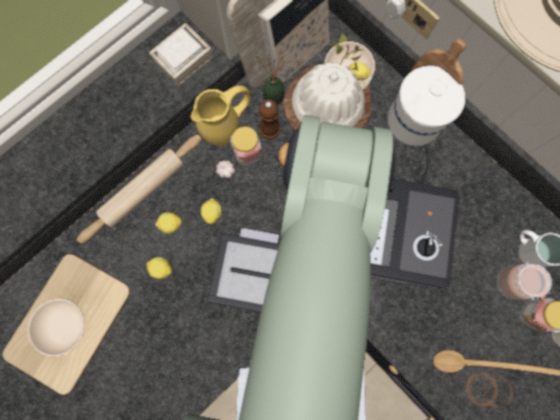

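View pics/s2.png

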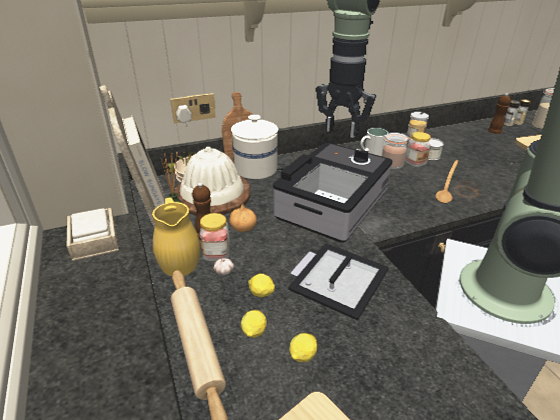

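The lid lies flat on the worktop around top (245,270). Nothing moved, exactly three lemons lie on the worktop, and the well is empty. I'll do the lemons next, measuring again before each grasp.

```bash
cat >> h.py <<'E'
def dn(yaw):
    return [np.pi,0,yaw]
def best(p,yaw):
    c=[]
    for k in(-2,-1,0,1,2):
        q=bot.solve_ik(p,dn(yaw+k*np.pi))
        if q is not None: c.append((abs(q[5]),yaw+k*np.pi))
    return dn(min(c)[1])
E
cat > lemon.py <<'E'
import sys
from h import *
slots=[(40,30),(-40,-30),(40,-30),(-40,30)]
def one(i):
    R=[r for r in lemons() if r[0][1]>60]; show(R)
    if not R: return False
    p,_,yaw=R[-1][:3]; assert abs(p[2]-27)<6 and 290<np.hypot(*p[:2])<800
    p=np.array([p[0],p[1],8.]); o=best(p,yaw)
    bot.grip(1.0); bot.move_ptp(p+[0,0,120],o)
    if bot.movel(p,max_speed=120,threshold=12): st("bump")
    bot.grip(0,50); st("grip"); 
    bot.movel(p+[0,0,200],max_speed=200); a=bot.get_state()["opening"]
    if a<.45: print("lost",a); bot.grip(1.0); return None
    w=ck(-14+slots[i][0],60+slots[i][1],0); w2=w+[0,0,84]
    bot.move_ptp(w+[0,0,215],best(w2,Y)); bot.movel(w2,max_speed=120); st("place")
    if bot.get_state()["opening"]<.45: print("lost on the way"); return None
    bot.grip(.78); bot.movel(w+[0,0,215],max_speed=200); return True
for i in map(int,sys.argv[1:]):
    if not one(i): break
st("end"); show(lemons())
E
python3 lemon.py 0
```

```text
lemon [392.4 375.3  28.5] gap 0.1 yaw 1.34 [20.8 25.3] 409.5 610.0
lemon [512.1 359.4  28.4] gap 0.8 yaw 1.7 [20.1 25.1] 391.0 514.0
lemon [545.4 249.1  29. ] gap 0.3 yaw 3.01 [20.5 24.6] 389.0 442.0
grip t 16.8 tcp [545.9 249.2   9.1] F [-2.4 -0.7  5.9] T [-0.12  0.3   0.01] op 0.596 gf 51.6
place t 20.5 tcp [ 540.6 -102.9   84.7] F [-0.   0.1 -0.4] T [ 0.05  0.01 -0.03] op 0.595 gf 52.0
end t 21.6 tcp [ 539.3 -102.6  214. ] F [ 0.3 -0.9 -0.2] T [-0.03  0.02  0.03] op 0.784 gf 0.0
lemon [392.4 375.2  28.4] gap 0.0 yaw 1.33 [20.7 25.3] 407.0 609.0
lemon [512.  359.3  28.3] gap 0.6 yaw 1.71 [20.2 25. ] 391.5 514.0
```

```bash
python3 lemon.py 1 2
python3 - <<'E'
from h import *
bot.move_ptp([400,250,300],best([400,250,300],Y+np.pi/2)); show(lemons())
snap("top","t3.png",(300,150,470,300),3.5)
E
```

```text
lemon [392.5 375.2  28.3] gap 0.2 yaw 1.37 [20.9 25.2] 409.5 609.0
lemon [511.9 359.4  28.4] gap 0.5 yaw 1.73 [20.2 25. ] 392.0 514.0
grip t 25.5 tcp [512.2 359.6   9.3] F [-1.3 -1.3  5.8] T [-0.21  0.39 -0.06] op 0.597 gf 51.3
place t 29.7 tcp [ 452.3 -150.3   84.5] F [-0.9 -0.2 -0.3] T [-0.01 -0.    0.02] op 0.592 gf 52.0
lemon [392.4 375.3  28.5] gap 0.1 yaw 1.33 [20.9 25.1] 408.0 609.0
grip t 34.8 tcp [392.9 375.6   9.2] F [-1.2 -1.4  7.5] T [-0.29  0.29  0.01] op 0.597 gf 50.7
place t 39.2 tcp [ 531.5 -162.3   84.7] F [-0.   0.7 -0.6] T [ 0.04 -0.01  0.01] op 0.595 gf 52.0
end t 40.3 tcp [ 530.3 -161.8  214. ] F [ 0.  -0.4 -0.7] T [-0.   -0.    0.01] op 0.78 gf 0.0
```

View pics/t3.png

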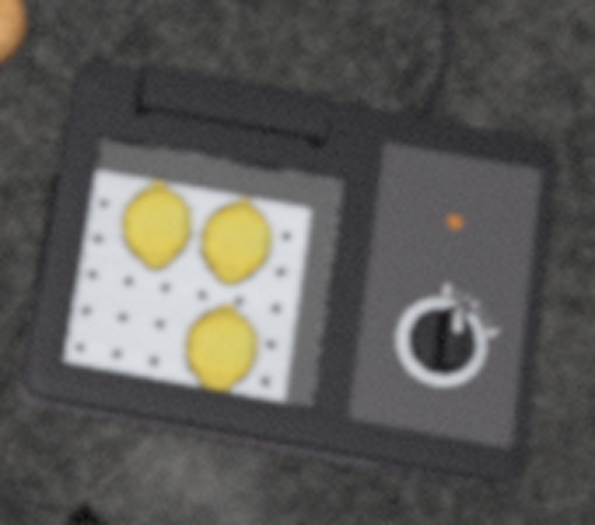

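All three lemons lie in the well, at crop (157,225), (236,243) and (221,348). None is left on the worktop. Before regrasping the lid I'll measure it again from both views.

Run:
```python
from h import *
p=ck(-14,-20,260); bot.move_ptp(p,best(p,Y-np.pi/2)); show(lemons())
print("lip edge top px pred (t3 crop)",[(proj("top",ck(86,y,148))-[300,150])*3.5 for y in(3,60,117)])
a=bot.capture("top")[210:330,190:310]; b=bot.capture("side")[235:325,275:400]
cv2.imwrite("pics/l.png",np.hstack([cv2.resize(a,(400,400),interpolation=cv2.INTER_CUBIC),cv2.copyMakeBorder(cv2.resize(b,(400,288),interpolation=cv2.INTER_CUBIC),0,112,0,0,cv2.BORDER_CONSTANT)]))
```

```text
lip edge top px pred (t3 crop) [array([312.17613965, 135.34694465]), array([230.11509099, 121.41956138]), array([148.36969077, 107.54574989])]
```

View pics/l.png

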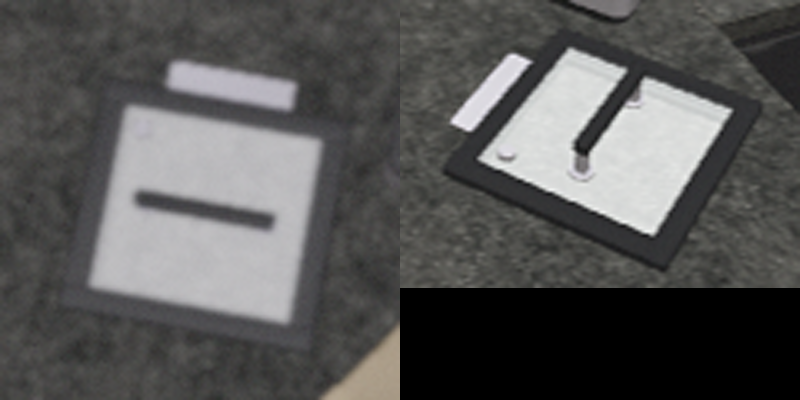

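The lid is undisturbed, with its handle from crop (136,199) to (274,221) in the top view. I'll triangulate it.

Run:
```python
from h import *
T=lambda p:((p[0]+.5)/3.3333-.5+190,(p[1]+.5)/3.3333-.5+210)
S=lambda p:((p[0]+.5)/3.2-.5+275,(p[1]+.5)/3.2-.5+235)
P=[tri(T(a),S(b))[0] for a,b in(((136,199),(183,143)),((274,221),(235,71)),((125,105),(78,161)),((322,138),(170,47)),((292,324),(333,108)),((90,288),(255,236)))]
print(np.round(P,1),"handle",np.mean(P[:2],0),"window",np.mean(P[2:],0))
for a,b in((1,0),(3,2),(4,5)): d=P[b]-P[a]; print("yaw",np.arctan2(-d[0],d[1]),np.linalg.norm(d))
```

```text
[[391.  186.6  50.4]
 [378.6  81.5  40.5]
 [466.7 202.4  17.3]
 [444.   45.6  16.8]
 [300.9  65.8  16.3]
 [324.  222.6  17.2]] handle [384.78230088 134.02203192  45.46913963] window [383.89925682 134.07297695  16.89155466]
yaw -0.11801611080359939 106.32002026219207
yaw -0.14358666629865388 158.38767098118382
yaw -0.14636265151375075 158.524205770372
```

Run:
```python
from h import *
p=np.array([384.8,135,25.4]); _,o=lidpose([0,0,0],0)
bot.grip(.7); bot.move_ptp(p+[0,0,130],o); print(bot.movel(p,o,max_speed=100,threshold=12)); st()
bot.grip(0,110); st("grip"); bot.movel(p+[0,0,200],max_speed=150); st("lift")
golid(ck(60,60,235),0,v=200); golid(ck(60,60,220),.27,v=100); golid(ck(66,60,150),.27,v=100); st("pre")
a=bot.capture("side")[60:270,230:430]; b=bot.capture("top")[120:330,270:470]
cv2.imwrite("pics/pre.png",np.hstack([cv2.resize(a,(400,420)),cv2.resize(b,(400,420))]))
```

```text
False
 t 47.3 tcp [385.3 135.   25.8] F [ 0.4 -0.3  0. ] T [0.02 0.03 0.02] op 0.7 gf 0.0
grip t 47.8 tcp [384.9 135.1  25.9] F [-1.8 -0.5  6.9] T [ 0.01  0.3  -0.06] op 0.135 gf 107.6
lift t 49.3 tcp [384.2 134.9 224.6] F [-0.4  0.6 -3.1] T [-0.01 -0.    0.02] op 0.141 gf 107.3
pre t 52.0 tcp [ 471.5 -121.5  197. ] F [ 0.1  0.8 -2.8] T [-0.02 -0.38  0.  ] op 0.14 gf 107.5
```

View pics/pre.png

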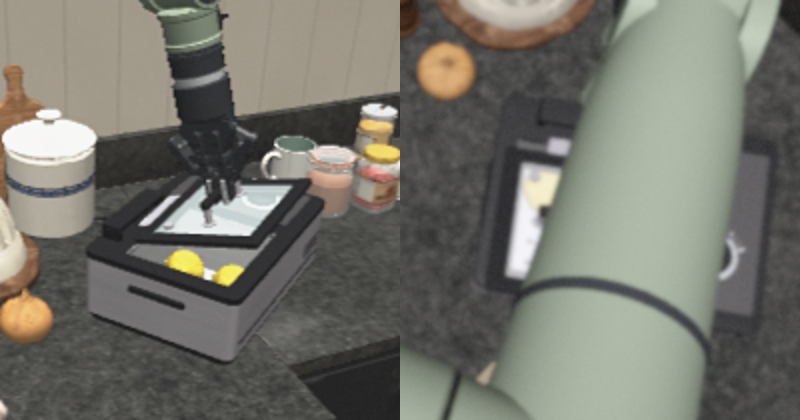

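The lid is held as it was on removal: tilted, with the tongue in front of the lip and the lemons low in the well. I'll insert it by the reverse path.

Run:
```python
from h import *
golid(ck(68,60,131),.27,v=60); st("a")
print(golid(ck(82,60,128),.27,v=40,threshold=10)); st("b")
print(golid(ck(98,60,127),.27,v=30,threshold=10)); st("c")
snap("side","ins.png",(250,110,410,230),5)
```

```text
a t 52.6 tcp [ 473.  -121.5  176.8] F [ 0.8 -0.5 -2.9] T [ 0.02 -0.41 -0.  ] op 0.136 gf 107.5
False
b t 53.1 tcp [ 487.3 -123.8  174.2] F [-1.2 -0.3 -2.5] T [ 0.03 -0.37  0.01] op 0.134 gf 107.5
False
c t 53.8 tcp [ 503.3 -126.2  173.3] F [ 1.4 -0.3 -2.4] T [-0.01 -0.6   0.03] op 0.141 gf 107.6
```

View pics/ins.png

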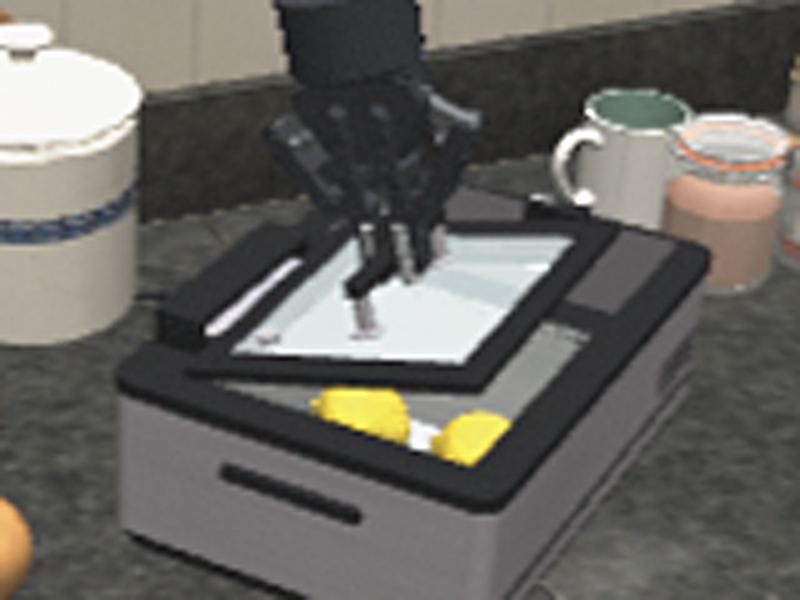

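The tongue is under the lip, showing only as a narrow strip at (255,300). I'll lower the front.

Run:
```python
from h import *
for i in range(5,-1,-1):
    if golid(ck(98,60,125+i/3),.27*i/6,v=30,threshold=10): st("stop %d"%i)
st("flat"); bot.dwell(.2)
bot.grip(.6); st("rel")
s=bot.get_state(); bot.movel(s["tcp_pos"]+[0,0,110],max_speed=150)
p=[400,250,300]; bot.move_ptp(p,best(p,Y+np.pi/2)); show(lemons())
snap("side","fin.png",(265,130,405,240),5)
a=cv2.resize(bot.capture("top")[160:295,300:470],(500,397)); b=cv2.resize(cv2.imread("pics/fin.png"),(300,236))
cv2.imwrite("pics/fit.png",np.hstack([a,cv2.copyMakeBorder(b,0,161,0,0,cv2.BORDER_CONSTANT)]))
```

```text
stop 0 t 55.8 tcp [ 495.9 -126.6  143. ] F [-0.1 -0.4  2.9] T [ 0.03 -0.08 -0.03] op 0.137 gf 108.6
flat t 55.8 tcp [ 495.9 -126.6  143. ] F [-0.1 -0.4  2.9] T [ 0.03 -0.08 -0.03] op 0.137 gf 108.6
rel t 56.4 tcp [ 494.7 -126.   141.5] F [ 0.3  0.7 -0.8] T [ 0.03 -0.03  0.02] op 0.602 gf 0.0
```

View pics/fit.png

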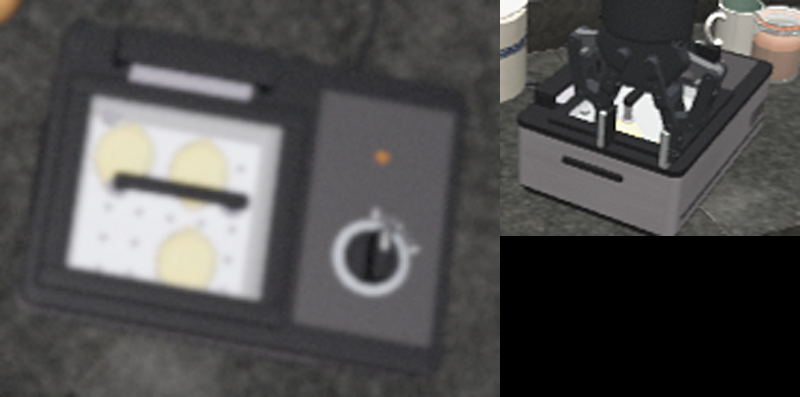

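The lid lies flat with its tongue under the lip and the handle where it was at the start, and three lemons show through the glass. Now for the knob.

Run:
```python
from h import *
p=ck(-35,-105,138.5); o=dn(Y); print(p)
bot.grip(.55); bot.move_ptp(p+[0,0,110],o); print(bot.movel(p,o,max_speed=100,threshold=10)); st("at")
bot.grip(0,100); st("grip")
q=bot.get_state()["qpos"].copy(); q0=q[5]; h=0
for a in np.arange(.1,1.46,.05):
    q[5]=q0+a; bot.move_j(q); s=bot.get_state(); tz=s["wrist_torque"][2]
    print(round(a,2),round(s["qpos"][5]-q0,3),round(tz,3),end=" | ")
    if abs(tz)>.9: break
bot.dwell(.8); st("hold")
print(bot.get_state()["qpos"][5]-q0)
```

```text
[ 450.33349965 -286.39798234  138.5       ]
False
at t 64.0 tcp [ 450.7 -286.7  139.1] F [-0.9 -0.3 -0. ] T [-0.05 -0.04 -0.04] op 0.547 gf 0.0
grip t 64.4 tcp [ 450.5 -286.9  139.3] F [-1.4 -1.   5.3] T [-0.05  0.32 -0.21] op 0.139 gf 99.2
0.1 0.097 0.124 | 0.15 0.147 0.14 | 0.2 0.198 0.091 | 0.25 0.248 0.1 | 0.3 0.298 0.082 | 0.35 0.348 0.049 | 0.4 0.398 0.132 | 0.45 0.448 0.093 | 0.5 0.498 0.12 | 0.55 0.548 0.102 | Traceback (most recent call last):
  File "<stdin>", line 7, in <module>
host.IKError: the arm cannot take that pose within its joint ranges
```

Run:
```python
from h import *
s=bot.get_state(); st(); print(s["qpos"],s["orientation"])
```

```text
t 66.9 tcp [ 450.5 -287.1  139.3] F [-1.4 -3.3  3. ] T [-0.56  0.44  0.1 ] op 0.136 gf 98.8
[-7.05125611e-01  3.77159972e-01 -3.71175591e-01  8.20997138e-01
 -9.76554218e-04  3.13597008e+00] [ 3.14060789e+00 -1.45811265e-03 -6.99503035e-01]
```

The last joint is on the wrong half turn. I'll wind the knob back to rest, regrip half a turn round, and do the full turn.

Run:
```python
from h import *
p=ck(-35,-105,138.5); q=bot.get_state()["qpos"].copy()
q[5]-=.55; bot.move_j(q); st("back"); bot.grip(.55); bot.movel(p+[0,0,60],max_speed=120)
bot.move_ptp(p+[0,0,60],dn(Y+np.pi)); print(bot.get_state()["qpos"][5])
print(bot.movel(p,max_speed=80,threshold=10)); bot.grip(0,100); st("grip")
q=bot.get_state()["qpos"].copy(); q0=q[5]
for a in np.arange(.1,1.46,.05):
    q[5]=q0+a; bot.move_j(q); s=bot.get_state(); tz=s["wrist_torque"][2]
    print(round(a,2),round(s["qpos"][5]-q0,3),round(tz,3),end=" | ")
    if abs(tz)>.9: break
bot.dwell(.8); st("hold")
```

```text
back t 67.5 tcp [ 450.6 -286.9  139.3] F [-1.2 -0.9  2.8] T [-0.13  0.27 -0.18] op 0.135 gf 98.9
-0.5538130074794877
False
grip t 72.5 tcp [ 450.6 -287.   139.3] F [-1.8 -1.   5. ] T [-0.03  0.31 -0.15] op 0.146 gf 99.2
0.1 0.097 0.117 | 0.15 0.147 0.077 | 0.2 0.198 0.109 | 0.25 0.248 0.068 | 0.3 0.298 0.075 | 0.35 0.348 0.085 | 0.4 0.398 0.147 | 0.45 0.448 0.012 | 0.5 0.498 0.079 | 0.55 0.548 0.091 | 0.6 0.598 0.108 | 0.65 0.648 0.133 | 0.7 0.697 0.115 | 0.75 0.747 0.184 | 0.8 0.797 0.185 | 0.85 0.847 0.152 | 0.9 0.897 0.185 | 0.95 0.947 0.197 | 1.0 0.997 0.162 | 1.05 1.047 0.157 | 1.1 1.097 0.181 | 1.15 1.147 0.224 | 1.2 1.197 0.147 | 1.25 1.244 1.592 | hold t 79.3 tcp [ 450.3 -287.3  139.4] F [-4.5 -4.3  3.7] T [-0.94  1.    1.58] op 0.135 gf 101.6
```

The torque rises sharply past 1.2 rad, so the stop is reached and held. I'll let go and check.

Run:
```python
from h import *
bot.grip(1.0,100); bot.dwell(.5); st("rel")
s=bot.get_state(); bot.movel(s["tcp_pos"]+[0,0,120],max_speed=150)
p=[400,250,320]; bot.move_ptp(p,best(p,Y+np.pi/2)); bot.dwell(.5); show(lemons()); st("end")
a=bot.capture("top"); b=bot.capture("side")
cv2.imwrite("pics/end.png",np.hstack([cv2.resize(a[110:330,200:470],(400,326)),cv2.resize(b[120:340,190:460],(400,326))]))
```

```text
rel t 80.5 tcp [ 450.6 -287.   139.3] F [ 0.2 -0.1 -0.6] T [-0.01 -0.03  0.05] op 0.999 gf 0.0
end t 84.1 tcp [400. 250. 320.] F [-0.2 -0.3 -0.2] T [ 0.   -0.01 -0.04] op 1.0 gf 0.0
```

View pics/end.png

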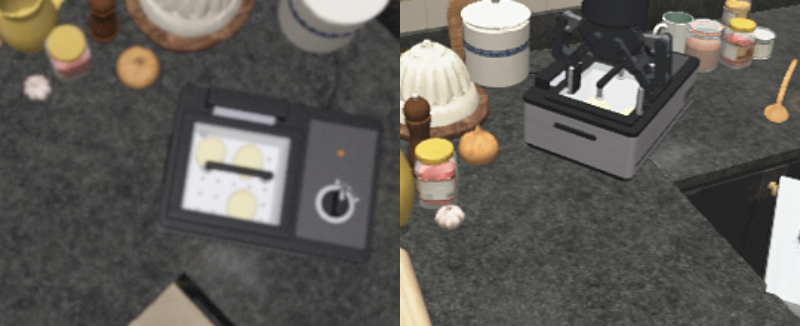

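The lid is flat with three lemons under it, and the knob is back at rest with its white line to the back at (343,195). The garlic, onion and jar have not moved, and the worktop has no lemons left.

```bash
python3 -c "
from bench import bot
print(bot.sign_off())"
```

```text
the job is handed in; nothing more can be done
None
```

I handed the job in at about 84 s: all three lemons are in the well, the lid is hooked and flat, the knob was turned to its stop, held and sprang back (after one partial turn of about 0.55 rad that I wound back), and the garlic, onion and jam jar were left in place.

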